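Run the countertop dish dryer

ROBOT

A 6-joint arm with a two-finger parallel gripper is mounted at the origin on the work surface. World frame = base frame: x ahead of the robot, y to its left, z up, the work surface at z = 0. Lengths are in mm, angles in rad, forces in N, time in s.
With the tool pointing down it reaches from about 350 to 875 mm from the base axis. Payload 4.2 kg.
Tool frame: the origin (TCP) lies on the mounting face of the last link; the fingertips stand 173 mm ahead of it and the grasp point (between the pads) lies 155 mm ahead of it; z points along the fingers, y is the line along which they close (so a half turn about z gives the same grasp; the last joint's range is limited). The gripper opens to 85 mm and grips with 20 to 120 N. Pads are 22 mm wide; open, the fingers measure 114 mm over their backs; the gripper's body (76 mm by 85 mm) begins 54 mm behind the grasp point. The pads swing forward as they close: fully open they stand 13 mm farther back than shut.
Start: joints at [-1.088, 0.385, 0.008, 0, -1.194, -0.259], TCP at [138.728, -609.389, 404.712] pointing down, gripper open.
Joint ranges: [-3.14, 3.14], [-1.21, 2.06], [-1.07, 1.41], [-3.16, 2.05], [-2.99, -0.16], [-3.1, 3.1]. Speed limits (rad/s): [2.79, 2.79, 3.14, 3.14, 3.14, 3.14].

INTERFACE

Orientations are given as a unit quaternion [x, y, z, w].
In Python, from bench import arm gives the robot as it stands. The module is installed in compiled form; this text tells all that it offers.
- The arm moves only by the tool move_arm, never from a script. Its arguments are lists of equal length, an entry for each row: "fingers": the finger opening in mm, from 0 to 85.4; "travel": the shift along the tool's x, y, z in mm, a list of three; "dr": the turn, a rotation vector about the tool's x, y, z in rad, a list of three. A call has 1 to 10 rows; each row is the pose to reach, as a shift and turn from the pose commanded when the call began, along the tool's axes at that moment; what a row does not reach only later rows make up. A row lasts 1/10 s, in which the tool goes at most 50 mm and 8.59 degrees, less where a joint would pass 70% of its speed; a pose out of reach is approached as far as the arm can. A call with a gripper value outside its range is refused whole. The fingers move at their own pace and stop on an object; the grip force is fixed at half the most. Time passes only in rows, so rows that repeat a pose let the fingers close. It gives the time, the measured TCP pose, the force, the opening and the grip force at its end, in the units of the state.
- arm.read_state(): the state, without advancing time (a new reading comes with each control period).
- arm.get_image(name): name is "scene" or "side" or "wrist"; returns the picture (420x560x3 uint8, red, green, blue); there is no depth.
- arm.camera_model(name): a dict with "intrinsics" (3x3 intrinsics, pixels), "pose" (4x4, takes a point from camera to world coordinates). Camera axes: x right, y up, looking along -z (the intrinsics and any distortion apply to the point x, -y, -z); pixel columns grow to the right and rows downward; lengths in mm; the calibration is good to about 2 mm. A picture is of the moment at which its call begins: read the wrist's pose just before it. camera_model takes no time and is no camera call; for the wrist camera it gives the pose at the moment of the call.
- arm.job_done(): hands the job in; it is judged then, once.
The state is a dict: "clock": time; "joints": joint angles; "joint_vel": joint speeds; "joint_efforts": joint torques, N m; "position": TCP position; "ee_rot": TCP orientation; "contact_force": force on the tool from outside, world axes, zero at the start; "wrist_torque": the same for the moment, N m; "gripper_width": finger opening in mm; "grasp_force": force on a finger pad.
Only numpy, scipy, OpenCV 4.12 (cv2) and the standard library are available. Lean on these libraries where they do the work, as an engineer would, in place of code of your own. Each camera call takes 0.05 s, during which the arm holds its last target. There are 200 camera calls.

TASK

Run the dish dryer with the washed ramekins. First take the tin off the dryer's deck and stand it on the round cork mat, so that the cover has room; then slide the cover fully open, move every ramekin from the draining board into the dryer's bay, standing mouth down as they are now, and slide the cover fully shut again. Only when the cover is shut, turn the dial so that its white pointer lines up with the small black tab on the ring around it; leave the soap bottle, the jar and the mug alone.

Things in the scene. Friction and masses are not known exactly. Their poses are not given: they have to be found in the camera images.
- dryer: white countertop dish dryer, fixed, 430 mm along its y, 220 along its x; origin on the counter under its middle, x away from the robot. Its +y half is the open-topped bay (inside 200 x 200 mm, walls 10 mm, rim 75 mm high) under the sliding cover; its -y half is a closed flat deck, 75 mm high, over which the cover slides to open. Tracks 91 mm high run along both long edges
- bay_floor (a point): centre of the floor of the dryer's bay, 18 mm above the counter; axes as the dryer's
- cover (a joint): sliding cover of the bay, clear panel 228 x 214 mm in an aluminium frame, its underside 80 mm and its top 88 mm above the counter: 0 is fully shut, 0.205 m fully open; it opens along the dryer's -y; takes about 2 N
- cover_grip (a point): top centre of the grip bar that stands on the middle of the cover: 100 mm long along the dryer's x, 14 mm thick, 30 mm high, its top 118 mm above the counter; axes as the dryer's
- dial (a joint): timer dial on the control pod (100 x 110 mm, 45 mm high, in front of the dryer's deck): radians from its stop at 0 (pointer along the dryer's +y), growing clockwise seen from above, up to 3.0; stays where it is left
- dial_grip (a point): point on the dial's vertical axis, 78 mm above the counter. The dial is a black disc of 76 mm diameter (top 58 mm above the counter) with a grip bar across it, 66 mm long, 14 mm thick, from 58 to 86 mm above the counter; x points along the bar towards the end with the white pointer line
- pointer_tip (a point): outer end of the dial's white pointer line, 38 mm from the axis, turns with the dial
- index_mark (a point): inner end of the small black tab on the fixed steel ring around the dial, 38 mm from the dial's axis: the pointer tip comes here when the dial is set
- drainer: steel draining board on the counter, fixed, 240 x 240 mm and 6 mm thick; origin at the centre of its underside
- ramekin1: small white ramekin (round baking dish) standing upside down (mouth down): 45 mm tall, 56 mm across, with a 60 mm wide, 7 mm high lip at the bottom; 0.16 kg; origin at the centre of its underside, z up. May be absent
- ramekin2: small white ramekin (round baking dish) standing upside down (mouth down): 45 mm tall, 56 mm across, with a 60 mm wide, 7 mm high lip at the bottom; 0.16 kg; origin at the centre of its underside, z up. May be absent
- ramekin3: small white ramekin (round baking dish) standing upside down (mouth down): 45 mm tall, 56 mm across, with a 60 mm wide, 7 mm high lip at the bottom; 0.16 kg; origin at the centre of its underside, z up. May be absent
- ramekin4: small white ramekin (round baking dish) standing upside down (mouth down): 45 mm tall, 56 mm across, with a 60 mm wide, 7 mm high lip at the bottom; 0.16 kg; origin at the centre of its underside, z up. May be absent
- tin: low round grey storage tin with a wooden lid, 54 mm tall, body 66 mm and lid (the top 14 mm) 67 mm across, 0.35 kg; origin at the centre of its underside; at the start it stands on the dryer's deck in the cover's way
- mat: round cork mat on the counter, fixed, 110 mm diameter, 6 mm thick; origin at the centre of its underside
- soap: bystander: soap bottle, 60 mm across, 170 mm tall; origin under its centre
- jar: bystander: storage jar, 80 mm across, 110 mm tall; origin under its centre
- mug: bystander: blue mug, 80 mm across, 90 mm tall; origin under its centre
Not all that is in view belongs to the job. What is shaped like the ramekin2 but purple is not meant. What is shaped like the ramekin3 but turquoise is not meant.

How it is judged (in metres and radians):
On the way, in this order (a step that is already met when the one before it is completed fails the run):
1. the tin stands on the cork mat (horizontal distance between tin and mat below 0.042 m and z of tin in the frame of mat below 0.012 m and angle between tin's own z axis and vertical below 0.1 rad), for 0.2 s.
2. the cover is slid open (value of joint cover above 0.18 m), for 0.2 s.
3. every ramekin stands mouth down in the bay and the cover is shut (x of ramekin1 in the frame of bay_floor between -0.09 and 0.09 m and y of ramekin1 in the frame of bay_floor between -0.09 and 0.09 m and z of each of ramekin1, ramekin2, ramekin3, ramekin4 in the frame of bay_floor below 0.012 m and angle between each of ramekin1, ramekin2, ramekin3, ramekin4's own z axis and vertical below 0.15 rad and x of ramekin2 in the frame of bay_floor between -0.09 and 0.09 m and y of ramekin2 in the frame of bay_floor between -0.09 and 0.09 m and x of ramekin3 in the frame of bay_floor between -0.09 and 0.09 m and y of ramekin3 in the frame of bay_floor between -0.09 and 0.09 m and x of ramekin4 in the frame of bay_floor between -0.09 and 0.09 m and y of ramekin4 in the frame of bay_floor between -0.09 and 0.09 m and value of joint cover below 0.008 m), for 0.2 s.
4. the dial's pointer lines up with the tab (horizontal distance between pointer_tip and index_mark below 0.005 m), for 0.2 s.
At the end, for the whole second after the job is handed in: Every ramekin stands mouth down (within 0.15 rad) on the floor of the bay, the cover is shut (within 8 mm), the pointer tip is within 5 mm of the tab's inner end, the tin stands upright on the cork mat, its centre within 42 mm of the mat's, and all is at rest and released (all of step 1 and all of step 3 and horizontal distance between pointer_tip and index_mark below 0.005 m and velocity of joint dial between -0.05 and 0.05 rad/s and linear speed of tin below 0.02 m/s); the robot touches nothing.
It fails at once if a bystander (soap bottle, jar or mug) is moved by more than 30 mm (distance of any of soap, jar, mug from where it was at the start of the episode above 0.03 m).
Of ramekin1, ramekin2, ramekin3, ramekin4 only 2 to 4 are there at a start; the rules pass over those that are not, and their reading is None.
At some moment in a run one of ramekin1, ramekin2, ramekin3, ramekin4 may be knocked a few centimetres aside while the robot is not near it.
It also fails if it takes over 210 s, if anything falls off the work surface, if the arm or the gripper's body presses on something with over 40 N, if the wrist force passes 120 N, or if a joint passes its speed limit or range.

## Working session

There is one attempt and no reset: what is moved stays moved. The work goes in short steps, Python scripts to look and compute and a tool call to move; the robot and the scene stay as the last step left them, time stands still between calls to the robot, and variables do not carry over. Pictures are saved under pics/ and viewed, at most 14 in all, crops included, and the job is handed in when it is done.

Besides the shell and the picture viewer there is one more tool, called after ">>>" as a command line: name --argument value ..., lists and objects as JSON in quotes. move_arm: Moves the arm, as the interface text tells. Its arguments: {"type":"object","properties":{"fingers":{"type":"array","items":{"type":"number"}},"travel":{"type":"array","items":{"type":"array","items":{"type":"number"}}},"dr":{"type":"array","items":{"type":"array","items":{"type":"number"}}}},"required":["fingers","travel","dr"]}

```bash
mkdir -p pics; ls; cat > h.py <<'E'
import numpy as np, cv2
from bench import arm
def snap(name,fn=None):
    cm=arm.camera_model(name); im=arm.get_image(name)[:,:,::-1].copy()
    if fn: cv2.imwrite('pics/'+fn,im)
    return im,cm
def ray(cm,u,v):
    K=np.array(cm['intrinsics']);P=np.array(cm['pose'])
    d=np.linalg.inv(K)@[u,v,1]; d=P[:3,:3]@(d*[1,-1,-1]); return P[:3,3],d
def onz(cm,u,v,z):
    o,d=ray(cm,u,v); return o+d*(z-o[2])/d[2]
def proj(cm,p):
    K=np.array(cm['intrinsics']);P=np.array(cm['pose'])
    q=P[:3,:3].T@(np.array(p,float)-P[:3,3]); q=K@(q*[1,-1,-1]); return q[:2]/q[2]
E
python3 - <<'E'
from h import *
np.set_printoptions(precision=3,suppress=True)
a,c1=snap('scene','s0.png');b,c2=snap('side','d0.png');w,c3=snap('wrist','w0.png')
for c in(c1,c2,c3):print({k:(np.array(v).tolist() if k!='pose' else np.array(v).round(3).tolist()) for k,v in c.items()})
s=arm.read_state();print(s)
cv2.imwrite('pics/w0s.png',w)
E
```

```text
pics
{'intrinsics': [[397.64936818853823, 0.0, 274.668726270335], [0.0, 397.64936818853823, 206.40123087686362], [0.0, 0.0, 1.0]], 'pose': [[-0.155, -0.6, 0.785, 1431.916], [0.988, -0.081, 0.134, 105.581], [-0.017, 0.796, 0.605, 786.046], [0.0, 0.0, 0.0, 1.0]]}
{'intrinsics': [[459.971602016465, 0.0, 288.8809881142588], [0.0, 459.971602016465, 212.2212621671886], [0.0, 0.0, 1.0]], 'pose': [[0.706, 0.48, -0.521, -241.212], [-0.708, 0.464, -0.532, -843.911], [-0.013, 0.744, 0.668, 1085.181], [0.0, 0.0, 0.0, 1.0]]}
{'intrinsics': [[351.99910896001353, 0.0, 282.56591039014813], [0.0, 351.99910896001353, 211.5217257017266], [0.0, 0.0, 1.0]], 'pose': [[-0.221, -0.931, -0.289, 65.158], [0.975, -0.211, -0.067, -627.33], [0.002, -0.297, 0.955, 373.278], [0.0, 0.0, 0.0, 1.0]]}
{'clock': 0.15, 'joints': array([-1.088,  0.385,  0.007, -0.   , -1.194, -0.259]), 'joint_vel': array([-0.001, -0.001,  0.005,  0.004,  0.002,  0.001]), 'joint_efforts': array([ -0.001, -39.268,  18.858,   4.189,  -0.003,  -0.   ]), 'position': array([ 138.725, -609.247,  403.863]), 'ee_rot': array([-0.112,  0.994,  0.001, -0.   ]), 'contact_force': array([-0.164, -0.234, -0.074]), 'wrist_torque': array([ 0.024,  0.019, -0.043]), 'grasp_force': 0.0, 'gripper_width': 85.51161216649768}
```

View pics/s0.png

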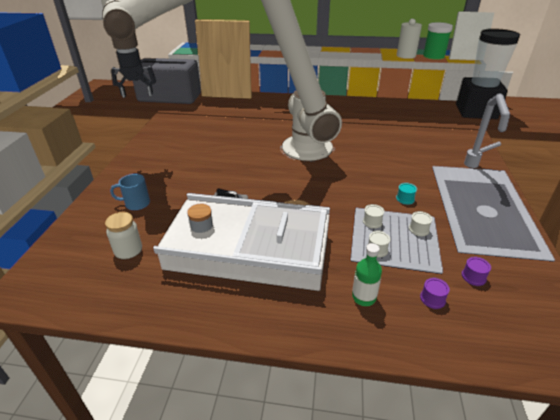

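View pics/d0.png

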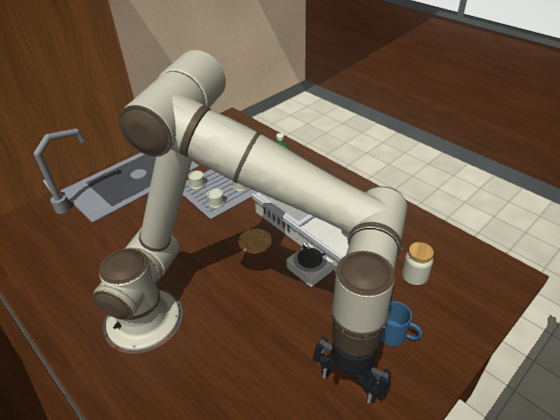

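Scene view: white ramekins stand at (374,215), (421,224) and (380,243) on the drainer. The lookalikes are purple at (436,292) and (477,271), and turquoise at (407,193). The tin is at (200,218), the soap at (368,280), the jar at (124,236) and the mug at (134,191). In the side view the mat is at (255,240) and the dial at (312,258). I'll check the choice in a close crop.

```bash
python3 - <<'E'
import cv2
a=cv2.imread('pics/s0.png')[180:310,150:450]; cv2.imwrite('pics/s0c.png',cv2.resize(a,None,fx=2.66,fy=2.66,interpolation=cv2.INTER_CUBIC))
E
```

```text
(no output)
```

View pics/s0c.png

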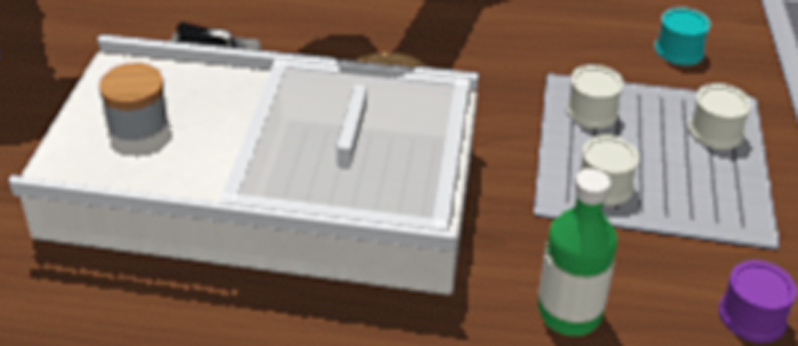

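```bash
python3 - <<'E'
from h import *
np.set_printoptions(precision=1,suppress=True)
c=arm.camera_model('scene')
pc=lambda x,y:(x/2.66+150-.3,y/2.66+180-.3)
def P(n,x,y,z): 
    p=onz(c,*pc(x,y),z);print(n,p);return p
A=P('farL',13,180,91);B=P('farR',458,235,91);C=P('nearL',102,38,91);D=P('nearR',476,74,91)
m=(A+B+C+D)/4;print(m,np.linalg.norm(A-B),np.linalg.norm(C-D),np.linalg.norm(A-C),np.linalg.norm(B-D))
for p,q in((A,B),(C,D)):
    d=q-p;print('yaw',np.degrees(np.arctan2(-d[0],d[1])))
P('tin',132,80,129)
for x,y in((597,78),(723,100),(611,153)):P('ram',x,y,51)
P('gripA',358,88,118);P('gripB',345,158,118)
P('soap',593,178,170);P('turq',685,18,45)
for x,y in((548,78),(755,92),(776,242),(537,212)):P('drain',x,y,6)
a=cv2.imread('pics/d0.png');cs=arm.camera_model('side')
print('mat',onz(cs,255,240.5,6),'dial',onz(cs,312,257,60))
print('jar',onz(cs,421,250,110),'mug',onz(cs,400,313,90))
hsv=cv2.cvtColor(a,cv2.COLOR_BGR2HSV)
cv2.imwrite('pics/d0c.png',cv2.resize(a[150:310,170:450],None,fx=2.85,fy=2.85,interpolation=cv2.INTER_CUBIC))
E
```

```text
farL [ 742.3 -326.2   91. ]
farR [755.5 102.   91. ]
nearL [ 503.3 -318.1   91. ]
nearR [514.1 106.4  91. ]
[ 628.8 -109.    91. ] 428.36104992421394 424.6145584915338 239.20655478262216 241.40647726234224
yaw -1.759638076280125
yaw -1.465159165422696
tin [ 621.3 -240.1  129. ]
ram [450.5 242.   51. ]
ram [472.2 376.7  51. ]
ram [577.7 251.1  51. ]
gripA [589.5 -11.6 118. ]
gripB [696.9  -9.2 118. ]
soap [750.3 211.  170. ]
turq [305.6 354.5  45. ]
drain [398.3 192.4   6. ]
drain [393.  432.2   6. ]
drain [638.3 415.    6. ]
drain [628.8 180.1   6. ]
mat [424.6  -3.1   6. ] dial [ 464.3 -220.2   60. ]
jar [ 669.7 -457.9  110. ] mug [ 458.6 -535.2   90. ]
```

View pics/d0c.png

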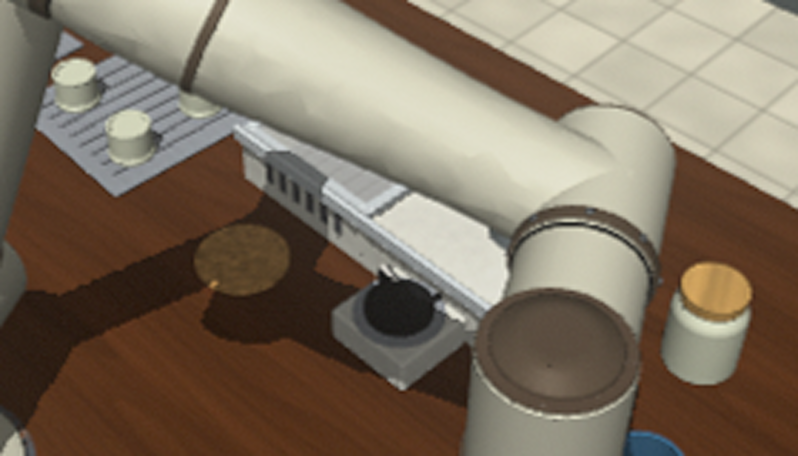

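Crop check: the three cream-white ramekins are on the board, mouth down, with their top centres at crop (597,78), (723,100) and (611,153). The purple and turquoise ones stand apart. The mat is at (425,-3) and the dial near (464,-220). Now I'll move to a viewpoint over the dryer.

>>> move_arm --fingers '[85, 85, 85, 85, 85, 85, 85, 85, 85]' --travel '[[-250, 180, -25], [-250, 180, -25], [-250, 180, -25], [-250, 180, -25], [-250, 180, -25], [-250, 180, -25], [-250, 180, -25], [-250, 180, -25], [-250, 180, -25]]' --dr '[[0, 0, 0.253], [0, 0, 0.253], [0, 0, 0.253], [0, 0, 0.253], [0, 0, 0.253], [0, 0, 0.253], [0, 0, 0.253], [0, 0, 0.253], [0, 0, 0.253]]'

```text
clock: 1.05
position: [342.3, -378.6, 429.5]
ee_rot: [0.015, 1.0, 0.0, -0.0]
contact_force: [0.8, 0.8, -0.0]
gripper_width: 84.8
grasp_force: 0.0
```

>>> move_arm --fingers '[85, 85, 85, 85, 85, 85, 85, 85]' --travel '[[-190, 235, -20], [-190, 235, -20], [-190, 235, -20], [-190, 235, -20], [-190, 235, -20], [-190, 235, -20], [-190, 235, -20], [-190, 235, -20]]' --dr '[[0, 0, 0], [0, 0, 0], [0, 0, 0], [0, 0, 0], [0, 0, 0], [0, 0, 0], [0, 0, 0], [0, 0, 0]]'

```text
clock: 1.85
position: [539.8, -149.6, 448.7]
ee_rot: [0.015, 1.0, -0.0, -0.001]
contact_force: [-1.0, 1.0, 0.3]
gripper_width: 85.0
grasp_force: 0.0
```

```bash
python3 - <<'E'
from h import *
np.set_printoptions(precision=1,suppress=True)
w,c=snap('wrist','w1.png')
s=arm.read_state();print(s['position'],s['ee_rot'])
for n,p in dict(tin=(621,-240,129),grip=(640,-8,118),mat=(424,-3,6),dial=(464,-220,60)).items():print(n,proj(c,p))
w=cv2.resize(w,None,fx=1.42,fy=1.42,interpolation=cv2.INTER_CUBIC);cv2.imwrite('pics/w1b.png',w)
E
```

```text
[ 539.1 -150.2  448.9] [ 0.  1. -0. -0.]
tin [188.5 284.2]
grip [434.8 289.8]
mat [416.2  59.5]
dial [209.6 104.7]
```

View pics/w1b.png

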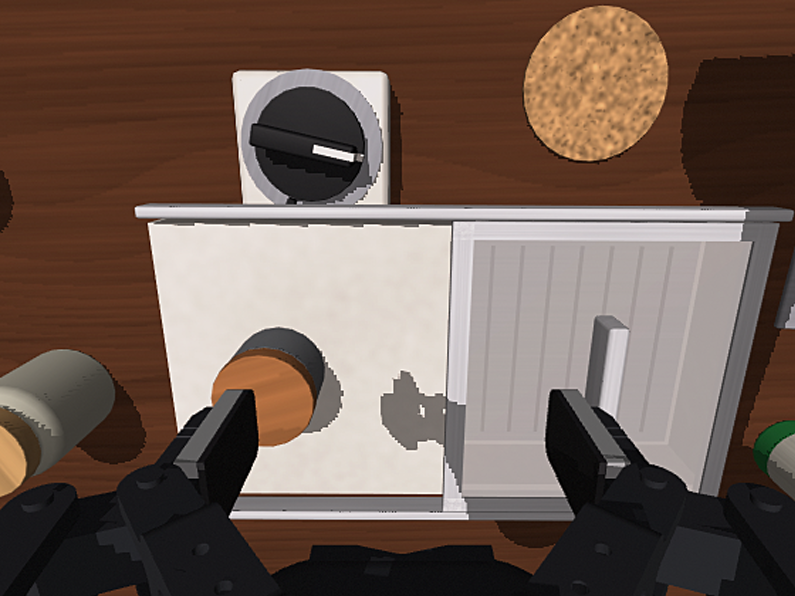

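The wrist view shows the dial disc at (309,143), with its white pointer ending near (363,157) and the black tab near (293,201). The mat is at (596,83), the tin lid at (265,397) and the cover bar top at about (609,325). I'll cast these to points.

```bash
cat > m.py <<'E'
from h import *
np.set_printoptions(precision=1,suppress=True)
E
python3 - <<'E'
from m import *
c=arm.camera_model('wrist');cs=arm.camera_model('scene')
f=lambda x,y,z:onz(c,x/1.42,y/1.42,z)
D=f(309,143,58);print('dial',D,'edges',f(254,143,58),f(364,143,58),f(309,86,58),f(309,200,58))
T=[f(293,201,z) for z in(47,52,58)];print('tab',T)
p0,p1=f(313,149,86),f(362,157,86);print('ptr',p0,p1)
ang=lambda d:np.degrees(np.arctan2(d[0],d[1]))
print('ang ptr',ang(p1-p0),ang(p1-f(309,143,58)),'tab',[ang(t-D) for t in T])
print('mat',f(596,83,6),f(524,83,6),f(668,83,6))
print('tin',f(265,397,129),f(212,397,129),f(318,397,129))
print('bar',f(595,320,118),f(630,328,118))
a,b=f(137,206,91),f(790,210,91);print('near track',a,b,np.linalg.norm(a-b),ang(b-a))
print('deck/cover edge',f(452,222,88),f(444,505,88))
s=arm.read_state();print(s['position'],np.array(s['ee_rot'])*1000)
E
```

```text
dial [ 459.7 -212.8   58. ] edges [ 458.5 -250.7   58. ] [ 460.9 -175.    58. ] [ 423.6 -209.7   58. ] [ 498.3 -216.1   58. ]
tab [array([ 499.7, -230. ,   47. ]), array([ 499.2, -228.9,   52. ]), array([ 498.6, -227.6,   58. ])]
ptr [ 463.7 -205.7   86. ] [ 469.6 -174.7   86. ]
ang ptr 10.747769806229503 14.552098093603535 tab [np.float64(113.21099367956535), np.float64(112.12614180918996), np.float64(110.76528657666066)]
mat [422.5   0.2   6. ] [420.8 -54.6   6. ] [424.3  55.    6. ]
tin [ 615.6 -242.1  129. ] [ 614.5 -276.3  129. ] [ 616.6 -207.9  129. ]
bar [573.4 -29.3 118. ] [579.5  -6.5 118. ]
near track [ 495.5 -321.8   91. ] [511.3 101.7  91. ] 423.81374658018836 2.1391780471783792
deck/cover edge [ 512.7 -117.4   88. ] [ 736.5 -124.1   88. ]
[ 539.1 -150.2  448.9] [ 15.3 999.9  -0.   -0.9]
```

>>> move_arm --fingers '[85, 85, 85, 85, 85, 85, 85, 85, 85, 85]' --travel '[[-82, -89, 70], [-82, -89, 120], [-82, -89, 120], [-82, -89, 120], [-82, -89, 120], [-82, -89, 150], [-82, -89, 175], [-82, -89, 190], [-82, -89, 197], [-82, -89, 197]]' --dr '[[0, 0, 0], [0, 0, 0], [0, 0, 0], [0, 0, 0], [0, 0, 0], [0, 0, 0], [0, 0, 0], [0, 0, 0], [0, 0, 0], [0, 0, 0]]'

```text
clock: 2.9
position: [617.9, -241.1, 253.2]
ee_rot: [0.015, 1.0, -0.0, -0.0]
contact_force: [0.2, 0.1, 0.2]
gripper_width: 84.9
grasp_force: 0.0
```

>>> move_arm --fingers '[60, 60, 60, 60, 60, 60, 60]' --travel '[[0, 0, 0], [0, 0, 0], [0, 0, 0], [0, 0, 0], [0, 0, 0], [0, 0, 0], [0, 0, 0]]' --dr '[[0, 0, 0], [0, 0, 0], [0, 0, 0], [0, 0, 0], [0, 0, 0], [0, 0, 0], [0, 0, 0]]'

```text
clock: 3.6
position: [619.2, -240.7, 255.1]
ee_rot: [0.014, 1.0, -0.001, 0.002]
contact_force: [-0.8, 0.1, 6.9]
gripper_width: 65.5
grasp_force: 66.8
```

>>> move_arm --fingers '[60, 60, 60, 60, 60, 60, 60, 60, 60, 60]' --travel '[[0, 0, -30], [0, 0, -70], [20, 25, -90], [60, 70, -90], [95, 110, -90], [130, 150, -90], [165, 190, -90], [195, 225, -90], [202, 234, -90], [202, 234, -90]]' --dr '[[0, 0, 0], [0, 0, 0], [0, 0, 0], [0, 0, 0], [0, 0, 0], [0, 0, 0], [0, 0, 0], [0, 0, 0], [0, 0, 0], [0, 0, 0]]'

```text
clock: 4.6
position: [421.0, 0.9, 342.7]
ee_rot: [0.013, 1.0, 0.001, -0.0]
contact_force: [0.2, -0.1, -2.7]
gripper_width: 65.8
grasp_force: 67.8
```

```bash
python3 - <<'E'
from m import *
s=arm.read_state();print(s['position'],np.array(s['ee_rot'])*1000,s['contact_force'],s['gripper_width'])
a,c=snap('scene','s1.png');b,cs=snap('side','d1.png');w,cw=snap('wrist','w2.png')
cv2.imwrite('pics/c1.png',np.hstack([cv2.resize(b[150:330,170:410],(400,300)),cv2.resize(w,(400,300))]))
E
```

```text
[421.    0.9 342.7] [ 12.7 999.9   0.6  -0.4] [ 0.2 -0.1 -2.7] 65.83024636143243
```

View pics/c1.png

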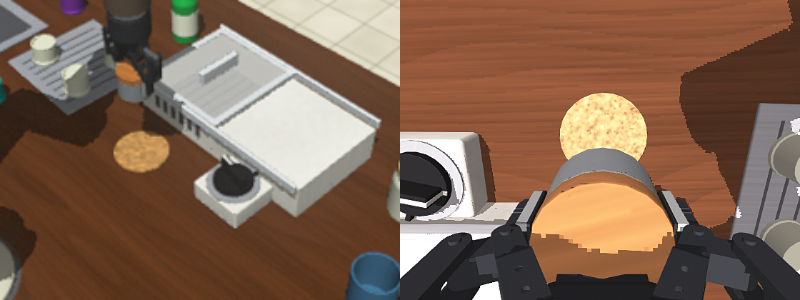

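The tin is held upright above the mat (mat at crop (141,152), tin at (133,80)). I'll lower and release it.

>>> move_arm --fingers '[60, 60, 60, 60, 60, 60, 60, 60, 60, 60]' --travel '[[0, 0, 45], [0, 0, 90], [0, 0, 120], [0, 0, 138], [0, 0, 145], [0, 0, 149], [0, 0, 152], [0, 0, 154], [0, 0, 155], [0, 0, 155]]' --dr '[[0, 0, 0], [0, 0, 0], [0, 0, 0], [0, 0, 0], [0, 0, 0], [0, 0, 0], [0, 0, 0], [0, 0, 0], [0, 0, 0], [0, 0, 0]]'

```text
clock: 5.75
position: [423.7, -0.6, 188.2]
ee_rot: [0.015, 1.0, 0.0, 0.001]
contact_force: [-0.3, 0.3, -2.7]
gripper_width: 65.4
grasp_force: 67.9
```

Still hanging, so about 1–2 mm to go.

>>> move_arm --fingers '[60, 60, 60, 85, 85, 85, 85, 85, 85]' --travel '[[0, 0, 1], [0, 0, 2], [0, 0, 2], [0, 0, 2], [0, 0, 2], [0, 0, 2], [0, 0, -10], [0, 0, -50], [0, 0, -100]]' --dr '[[0, 0, 0], [0, 0, 0], [0, 0, 0], [0, 0, 0], [0, 0, 0], [0, 0, 0], [0, 0, 0], [0, 0, 0], [0, 0, 0]]'

```text
clock: 6.65
position: [423.1, -0.8, 287.4]
ee_rot: [0.015, 1.0, -0.001, -0.003]
contact_force: [0.8, 0.2, -1.0]
gripper_width: 84.9
grasp_force: 0.0
```

>>> move_arm --fingers '[85, 85, 85, 85, 85, 85]' --travel '[[0, 0, -50], [0, 0, -100], [0, 0, -150], [0, 0, -160], [0, 0, -160], [0, 0, -160]]' --dr '[[0, 0, 0], [0, 0, 0], [0, 0, 0], [0, 0, 0], [0, 0, 0], [0, 0, 0]]'

```text
clock: 7.25
position: [423.1, -0.7, 446.1]
ee_rot: [0.015, 1.0, -0.0, -0.001]
contact_force: [-0.1, -0.2, 0.6]
gripper_width: 85.2
grasp_force: 0.0
```

```bash
python3 - <<'E'
from m import *
s=arm.read_state();print(s['position'],np.array(s['ee_rot'])*1000,s['contact_force'],s['gripper_width'])
a,c=snap('scene','s2.png');b,cs=snap('side','d2.png');w,cw=snap('wrist','w3.png')
t=np.hstack([cv2.resize(b[160:320,170:410],(400,267)),cv2.resize(w,(400,267))])
u=cv2.resize(a[170:310,150:450],(700,327));u=cv2.copyMakeBorder(u,0,0,0,100,0)
cv2.imwrite('pics/c2.png',np.vstack([t,u]))
E
```

```text
[423.1  -0.7 446.1] [ 14.8 999.9  -0.1  -1.4] [-0.1 -0.2  0.6] 85.21875986869159
```

View pics/c2.png

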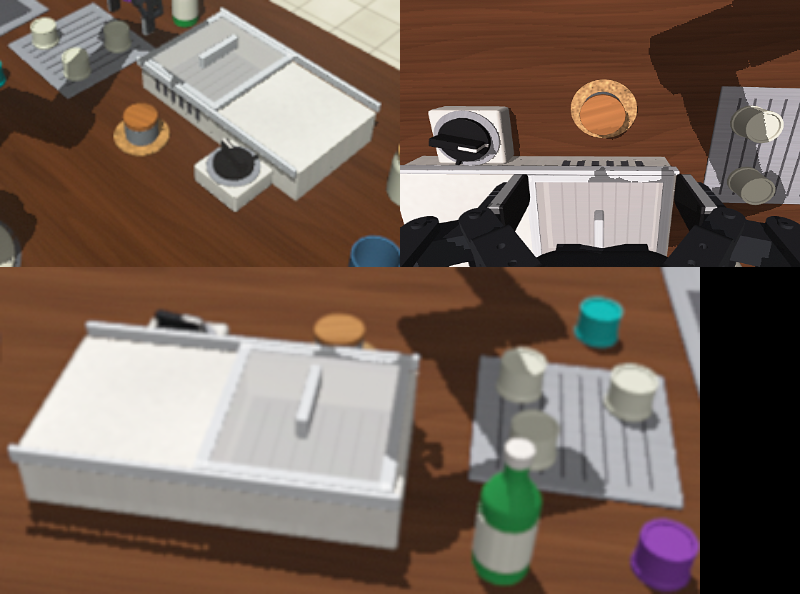

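The tin stands on the mat; the tops of exactly three white ramekins are seen. Next, the cover bar from two views: scene crop (317,368)–(303,420) and side crop (202,70)–(237,40).

```bash
python3 - <<'E'
from m import *
c=arm.camera_model('scene');cs=arm.camera_model('side');cw=arm.camera_model('wrist')
S=lambda x,y,z:onz(c,x/2.333+150,(y-267)/2.333+170,z)
D=lambda x,y,z:onz(cs,x/1.667+170,y/1.667+160,z)
W=lambda x,y,z:onz(cw,(x-400)*1.4,y*420/267,z)
print('bar scene',S(317,368,118),S(303,416,118));print('bar side',D(202,72,118),D(237,40,118))
print('bar wrist nearend',W(600,211,118))
print('tin',D(141,114,60),W(602,116,60),'mat',W(604,110,6))
for n,p in dict(a=(523,358),b=(634,377),d=(535,424)).items():print('ram scene',S(*p,51))
for p in((43,27),(77,55),(117,30)):print('ram side',D(*p,51))
for p in((763,120),(752,178)):print('ram wrist',W(*p,51))
print('dryer side near track',D(142,66,91),D(293,192,91),'far',D(224,12,91),D(379,105,91))
E
```

```text
bar scene [591.1  -7.  118. ] [677.1 -10.9 118. ]
bar side [549.5 -48.6 118. ] [669.3 -29.8 118. ]
bar wrist nearend [563.3  -9.3 118. ]
tin [426.9  -3.5  60. ] [425.5  -2.5  60. ] mat [426.1   0.7   6. ]
ram scene [450.4 242.1  51. ]
ram scene [471.5 377.5  51. ]
ram scene [578.1 250.9  51. ]
ram side [467.5 368.3  51. ]
ram side [458.9 236.5  51. ]
ram side [574.8 241.3  51. ]
ram wrist [441.3 236.2  51. ]
ram wrist [549.  235.5  51. ]
dryer side near track [501.   73.1  91. ] [ 458.3 -353.5   91. ] far [747.1  79.8  91. ] [ 735.7 -333.1   91. ]
```

>>> move_arm --fingers '[60, 60, 60, 60, 60, 60, 60, 60, 60, 60]' --travel '[[-50, 0, 20], [-100, -2, 60], [-150, -3, 90], [-195, -3, 120], [-209, -3, 120], [-209, -3, 140], [-209, -3, 160], [-209, -3, 172], [-209, -3, 179], [-209, -3, 180]]' --dr '[[0, 0, 0], [0, 0, 0], [0, 0, 0], [0, 0, 0], [0, 0, 0], [0, 0, 0], [0, 0, 0], [0, 0, 0], [0, 0, 0], [0, 0, 0]]'

```text
clock: 8.4
position: [632.2, -9.7, 266.6]
ee_rot: [0.015, 1.0, -0.0, -0.001]
contact_force: [-0.6, -0.6, -0.7]
gripper_width: 60.2
grasp_force: 0.0
```

>>> move_arm --fingers '[30, 22, 18, 15, 12, 10, 10, 10]' --travel '[[0, 0, 0], [0, 0, 0], [0, 0, 0], [0, 0, 0], [0, 0, 0], [0, 0, 0], [0, 0, 0], [0, 0, 0]]' --dr '[[0, 0, 0], [0, 0, 0], [0, 0, 0], [0, 0, 0], [0, 0, 0], [0, 0, 0], [0, 0, 0], [0, 0, 0]]'

```text
clock: 9.2
position: [632.6, -9.9, 268.9]
ee_rot: [0.015, 1.0, -0.0, 0.001]
contact_force: [-1.9, -1.0, 5.5]
gripper_width: 12.8
grasp_force: 59.3
```

>>> move_arm --fingers '[10, 10, 10, 10, 10, 10, 10, 10, 10, 10]' --travel '[[0, -10, -1], [0, -30, -1], [0, -55, -1], [0, -80, -1], [0, -105, -1], [0, -130, -1], [0, -155, -1], [0, -175, -1], [0, -185, -1], [0, -190, -1]]' --dr '[[0, 0, 0], [0, 0, 0], [0, 0, 0], [0, 0, 0], [0, 0, 0], [0, 0, 0], [0, 0, 0], [0, 0, 0], [0, 0, 0], [0, 0, 0]]'

```text
clock: 10.2
position: [626.4, -200.6, 268.9]
ee_rot: [0.015, 1.0, 0.0, -0.0]
contact_force: [-2.4, 1.8, 5.9]
gripper_width: 12.7
grasp_force: 59.3
```

>>> move_arm --fingers '[10, 10, 10, 10, 10, 10]' --travel '[[0, -5, 0], [0, -10, 0], [0, -13, 0], [0, -15, 0], [0, -16, 0], [0, -16, 0]]' --dr '[[0, 0, 0], [0, 0, 0], [0, 0, 0], [0, 0, 0], [0, 0, 0], [0, 0, 0]]'

```text
clock: 10.8
position: [626.1, -212.7, 268.9]
ee_rot: [0.014, 1.0, 0.002, -0.001]
contact_force: [-3.8, 11.4, 7.4]
gripper_width: 12.9
grasp_force: 59.8
```

>>> move_arm --fingers '[10, 10, 35, 35, 35, 35, 35, 35, 35, 35]' --travel '[[0, 3, 0], [0, 3, 0], [0, 3, 0], [0, 3, 0], [0, 3, 0], [0, 3, 0], [0, 3, -40], [0, 3, -80], [0, 3, -120], [0, 3, -120]]' --dr '[[0, 0, 0], [0, 0, 0], [0, 0, 0], [0, 0, 0], [0, 0, 0], [0, 0, 0], [0, 0, 0], [0, 0, 0], [0, 0, 0], [0, 0, 0]]'

```text
clock: 11.8
position: [627.6, -213.2, 396.4]
ee_rot: [0.014, 1.0, -0.002, 0.007]
contact_force: [1.0, -0.1, 0.1]
gripper_width: 34.7
grasp_force: 0.0
```

>>> move_arm --fingers '[85, 85, 85, 85, 85, 85, 85, 85, 85, 85]' --travel '[[15, 40, -10], [35, 80, -20], [52, 120, -30], [70, 160, -40], [87, 200, -50], [105, 240, -60], [122, 280, -70], [140, 320, -80], [157, 357, -90], [157, 357, -90]]' --dr '[[0, 0, 0], [0, 0, 0], [0, 0, 0], [0, 0, 0], [0, 0, 0], [0, 0, 0], [0, 0, 0], [0, 0, 0], [0, 0, 0], [0, 0, 0]]'

```text
clock: 12.8
position: [478.8, 152.0, 480.1]
ee_rot: [0.012, 1.0, 0.001, 0.002]
contact_force: [0.5, 0.5, 0.3]
gripper_width: 85.1
grasp_force: 0.0
```

```bash
python3 - <<'E'
from m import *
s=arm.read_state();print(s['position'],np.array(s['ee_rot'])*1000,s['contact_force'],s['gripper_width'])
w,cw=snap('wrist','w4.png')
np.save('w4.npy',cw['pose'])
cv2.imwrite('pics/w4b.png',cv2.resize(w,None,fx=1.42,fy=1.42,interpolation=cv2.INTER_CUBIC))
E
```

```text
[478.8 152.  480.1] [ 11.7 999.9   1.2   1.5] [0.5 0.5 0.3] 85.13551137426678
```

View pics/w4b.png

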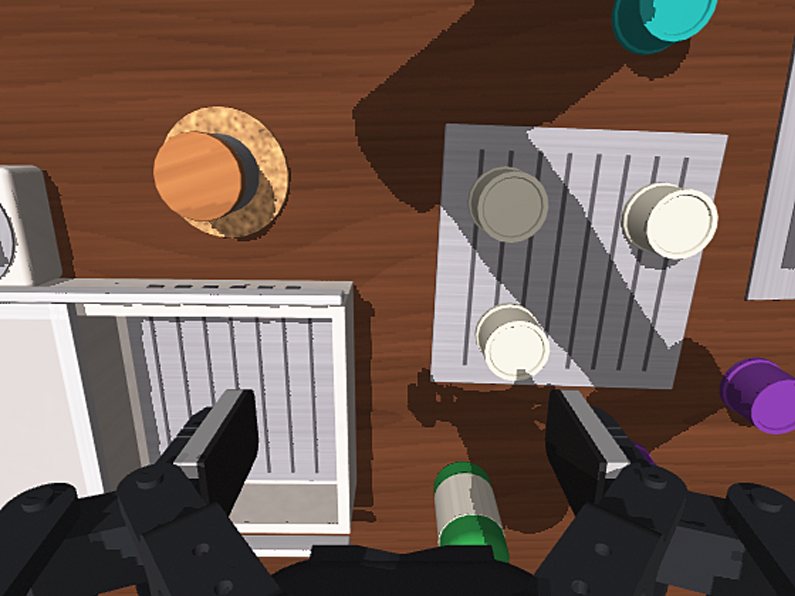

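The wrist view shows the cover open and the bay clear. Ramekin tops are at (509,206), (682,224) and (517,348). The bay's inner rim corners are at (335,318) and (336,521).

```bash
python3 - <<'E'
from m import *
cw=arm.camera_model('wrist');cw['pose']=np.load('w4.npy')
W=lambda x,y,z:onz(cw,x/1.42,y/1.42,z)
print('ram',W(509,206,51),W(682,224,51),W(517,348,51))
print('R1 edges',W(471,206,51),W(548,206,51),'R2',W(647,224,51),W(718,224,51),'R3',W(485,348,51),W(549,348,51))
print('bay nearR',W(335,318,75),'farR',W(351-1,521,75),'near left floor',W(127,318,75),'rim outer R',W(354,310,75),W(353,532,75))
print('floor far',W(280,478,18), W(250,482,18))
print('soap',W(470,540,150))
E
```

```text
ram [452.7 237.2  51. ] [470.3 375.9  51. ] [574.2 249.   51. ]
R1 edges [452.  207.2  51. ] [453.5 268.   51. ] R2 [469.6 347.9  51. ] [471.  404.6  51. ] R3 [573.5 221.4  51. ] [574.8 276.6  51. ]
bay nearR [534.5  97.5  75. ] farR [730.7  98.7  75. ] near left floor [530.4 -67.3  75. ] rim outer R [528.2 113.   75. ] [743.1 100.8  75. ]
floor far [725.5  22.2  18. ] [729.5  -8.9  18. ]
soap [684.6 197.3 150. ]
```

>>> move_arm --fingers '[85, 85, 85, 85, 85, 85, 85, 85, 85, 85]' --travel '[[-35, 35, 20], [-70, 70, 40], [-94, 101, 65], [-94, 101, 110], [-94, 101, 155], [-94, 101, 200], [-94, 101, 235], [-94, 101, 265], [-94, 101, 285], [-94, 101, 290]]' --dr '[[0, 0, 0], [0, 0, 0], [0, 0, 0], [0, 0, 0], [0, 0, 0], [0, 0, 0], [0, 0, 0], [0, 0, 0], [0, 0, 0], [0, 0, 0]]'

```text
clock: 13.85
position: [576.5, 245.0, 184.9]
ee_rot: [0.016, 1.0, -0.002, -0.003]
contact_force: [-0.6, 0.5, 0.7]
gripper_width: 85.3
grasp_force: 0.0
```

>>> move_arm --fingers '[50, 50, 50, 50, 50, 50, 50]' --travel '[[0, 0, 0], [0, 0, 0], [0, 0, 0], [0, 0, 0], [0, 0, 0], [0, 0, 0], [0, 0, 0]]' --dr '[[0, 0, 0], [0, 0, 0], [0, 0, 0], [0, 0, 0], [0, 0, 0], [0, 0, 0], [0, 0, 0]]'

```text
clock: 14.55
position: [577.5, 247.3, 190.5]
ee_rot: [0.014, 1.0, 0.001, 0.001]
contact_force: [-0.3, -0.0, 5.7]
gripper_width: 54.6
grasp_force: 64.1
```

>>> move_arm --fingers '[50, 50, 50, 50, 50, 50, 50, 50, 50, 50]' --travel '[[0, 0, -40], [0, 0, -85], [0, -15, -130], [-20, -55, -140], [-45, -95, -140], [-70, -135, -140], [-95, -175, -140], [-115, -215, -140], [-127, -245, -140], [-129, -251, -140]]' --dr '[[0, 0, 0], [0, 0, 0], [0, 0, 0], [0, 0, 0], [0, 0, 0], [0, 0, 0], [0, 0, 0], [0, 0, 0], [0, 0, 0], [0, 0, 0]]'

```text
clock: 15.55
position: [698.9, -11.4, 327.2]
ee_rot: [0.017, 1.0, -0.0, -0.001]
contact_force: [0.0, 0.0, -1.7]
gripper_width: 54.9
grasp_force: 64.0
```

>>> move_arm --fingers '[50, 50, 50]' --travel '[[0, 0, 0], [0, 0, 0], [0, 0, 0]]' --dr '[[0, 0, 0], [0, 0, 0], [0, 0, 0]]'

```text
clock: 15.85
position: [698.1, -6.2, 328.7]
ee_rot: [0.014, 1.0, 0.0, -0.0]
contact_force: [-0.1, -0.8, -1.8]
gripper_width: 54.5
grasp_force: 64.0
```

```bash
python3 - <<'E'
from m import *
w,cw=snap('wrist','w5.png');b,c=snap('scene')
cv2.imwrite('pics/c5.png',np.hstack([cv2.resize(w,(400,300)),cv2.resize(b[150:300,170:370],(400,300))]))
s=arm.read_state();print(s['position'],np.array(s['ee_rot'])*1000,s['contact_force'],s['gripper_width'])
E
```

```text
[698.2  -6.2 328.9] [ 13.7 999.9   0.1   0. ] [-0.1  0.4 -1.4] 54.75011647861893
```

View pics/c5.png

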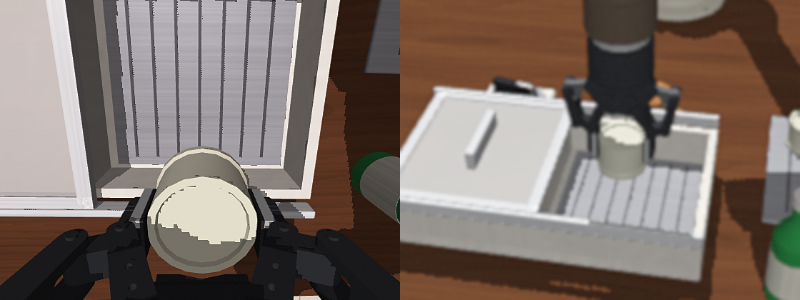

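```bash
python3 - <<'E'
from m import *
c=arm.camera_model('wrist')
for n,x,y,z in(('far rim in',110,187,75),('far rim in R',300,187,75),('far floor',120,162,18),('far floorR',280,165,18),('left floor',112,100,18),('right floor',290,100,18),('right rim in',312,100,75)):print(n,onz(c,x*1.4,y*1.4,z))
E
```

```text
far rim in [726.5 -97.9  75. ]
far rim in R [731.6  87.1  75. ]
far floor [ 720.9 -105.2   18. ]
far floorR [730.   84.4  18. ]
left floor [ 648.5 -105.    18. ]
right floor [654.   90.5  18. ]
right rim in [648.2  90.3  75. ]
```

Bay centre comes out near (629,-7), so I'll stagger the places. The first ramekin goes to (691,-37).

>>> move_arm --fingers '[50, 50, 50, 50, 50, 50, 50, 50, 50, 50]' --travel '[[6, -31, 0], [6, -31, 30], [6, -31, 65], [6, -31, 90], [6, -31, 105], [6, -31, 114], [6, -31, 119], [6, -31, 122], [6, -31, 124], [6, -31, 124]]' --dr '[[0, 0, 0], [0, 0, 0], [0, 0, 0], [0, 0, 0], [0, 0, 0], [0, 0, 0], [0, 0, 0], [0, 0, 0], [0, 0, 0], [0, 0, 0]]'

```text
clock: 16.95
position: [691.8, -38.4, 205.4]
ee_rot: [0.015, 1.0, 0.0, 0.001]
contact_force: [-0.3, 0.5, -2.3]
gripper_width: 54.7
grasp_force: 64.0
```

>>> move_arm --fingers '[50, 50, 50]' --travel '[[0, 0, 1], [0, 0, 2], [0, 0, 2]]' --dr '[[0, 0, 0], [0, 0, 0], [0, 0, 0]]'

```text
clock: 17.25
position: [691.6, -38.5, 202.8]
ee_rot: [0.015, 1.0, 0.0, 0.0]
contact_force: [0.5, -0.2, -1.6]
gripper_width: 54.6
grasp_force: 64.0
```

Release (opening to 72), rise, and look toward the next ramekin.

>>> move_arm --fingers '[50, 72, 72, 72, 72, 72, 72, 72, 72, 72]' --travel '[[0, 0, 1], [0, 0, 1], [0, 0, 1], [0, 0, 1], [0, 0, 1], [0, 0, -10], [0, 0, -40], [0, 0, -80], [0, 0, -120], [0, 0, -120]]' --dr '[[0, 0, 0], [0, 0, 0], [0, 0, 0], [0, 0, 0], [0, 0, 0], [0, 0, 0], [0, 0, 0], [0, 0, 0], [0, 0, 0], [0, 0, 0]]'

```text
clock: 18.25
position: [693.2, -38.5, 331.7]
ee_rot: [0.014, 1.0, 0.0, 0.008]
contact_force: [0.1, -1.1, 0.8]
gripper_width: 71.9
grasp_force: 0.0
```

```bash
cat > ram.py <<'E'
from m import *
def rams(cam,z):
    im,c=snap(cam); h=cv2.cvtColor(im,cv2.COLOR_BGR2HSV)
    # pale cream: hue yellowish low saturation
    m=cv2.inRange(h,(15,12,70),(45,75,255)); m=cv2.morphologyEx(m,cv2.MORPH_OPEN,np.ones((3,3)))
    n,l,st,ce=cv2.connectedComponentsWithStats(m)
    for i in range(1,n):
        if 60<st[i,4]<6000:
            x,y,w,hh=st[i,:4]
            p=onz(c,x+w/2,y+w*.38,z)
            if 350<p[0]<760 and -120<p[1]<480: print(cam,st[i],p)
E
python3 - <<'E'
from ram import *
s=arm.read_state();print(s['position'],s['contact_force'],s['gripper_width'])
rams('scene',51);rams('side',51)
b,c=snap('scene');d,c2=snap('side')
cv2.imwrite('pics/c6.png',np.hstack([cv2.resize(b[170:290,220:460],(480,240)),cv2.resize(d[140:290,170:350],(320,240),interpolation=cv2.INTER_AREA)[:, :320]]))
E
```

```text
[693.2 -38.5 331.7] [ 0.1 -1.1  0.8] 71.87967745566144
scene [363 204  21  24 411] [465.4 239.6  51. ]
scene [242 210  40  46 563] [571.  -79.1  51. ]
scene [409 211  22  25 433] [482.7 371.1  51. ]
scene [286 213  40  19 535] [567.   47.5  51. ]
scene [259 246  21  15 267] [684.8 -38.1  51. ]
side [273 159  16  13 185] [735.1 190.4  51. ]
side [188 170  18  20 274] [468.3 361.9  51. ]
side [ 259  172   78   37 1180] [626.5  -4.7  51. ]
side [207 188  18  21 295] [452.1 228.9  51. ]
side [255 203  60  44 442] [510.1 -58.3  51. ]
```

View pics/c6.png

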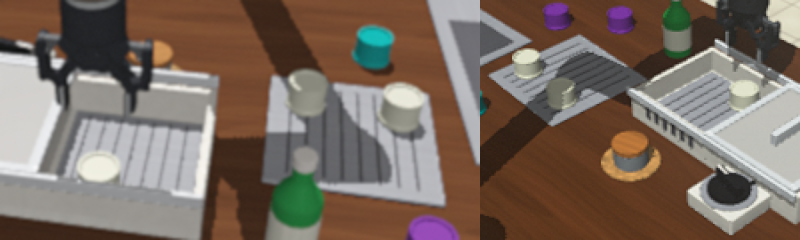

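The first ramekin stands in the bay at crop (98,165), and the other two have not moved. Next is the ramekin at (471,376).

>>> move_arm --fingers '[72, 72, 85, 85, 85, 85, 85, 85, 85, 85]' --travel '[[23, 42, 0], [47, 84, 0], [71, 126, 0], [95, 168, 0], [119, 210, 0], [143, 252, 0], [167, 294, 0], [191, 336, 0], [215, 378, 0], [233, 407, 0]]' --dr '[[0, 0, 0], [0, 0, 0], [0, 0, 0], [0, 0, 0], [0, 0, 0], [0, 0, 0], [0, 0, 0], [0, 0, 0], [0, 0, 0], [0, 0, 0]]'

```text
clock: 19.45
position: [468.9, 377.4, 321.2]
ee_rot: [0.014, 1.0, -0.001, -0.001]
contact_force: [0.6, 0.4, -0.0]
gripper_width: 84.6
grasp_force: 0.0
```

>>> move_arm --fingers '[85, 85, 85]' --travel '[[0, 0, 0], [0, 0, 0], [0, 0, 0]]' --dr '[[0, 0, 0], [0, 0, 0], [0, 0, 0]]'

```text
clock: 19.75
position: [470.9, 374.3, 321.8]
ee_rot: [0.015, 1.0, -0.001, -0.001]
contact_force: [-0.1, -0.0, 0.7]
gripper_width: 84.9
grasp_force: 0.0
```

>>> move_arm --fingers '[85, 85, 85, 85, 85, 85, 85]' --travel '[[0, 1, 35], [0, 1, 75], [0, 1, 105], [0, 1, 122], [0, 1, 130], [0, 1, 132], [0, 1, 132]]' --dr '[[0, 0, 0], [0, 0, 0], [0, 0, 0], [0, 0, 0], [0, 0, 0], [0, 0, 0], [0, 0, 0]]'

```text
clock: 20.45
position: [471.3, 375.9, 191.3]
ee_rot: [0.015, 1.0, 0.0, 0.0]
contact_force: [-0.8, -0.8, 0.2]
gripper_width: 85.0
grasp_force: 0.0
```

>>> move_arm --fingers '[50, 50, 50, 50, 50, 50, 50]' --travel '[[0, 0, 0], [0, 0, 0], [0, 0, 0], [0, 0, 0], [0, 0, 0], [0, 0, 0], [0, 0, 0]]' --dr '[[0, 0, 0], [0, 0, 0], [0, 0, 0], [0, 0, 0], [0, 0, 0], [0, 0, 0], [0, 0, 0]]'

```text
clock: 21.15
position: [471.0, 376.7, 192.3]
ee_rot: [0.014, 1.0, 0.001, 0.001]
contact_force: [-0.5, 0.1, 5.5]
gripper_width: 54.3
grasp_force: 63.9
```

>>> move_arm --fingers '[50, 50, 50, 50, 50, 50, 50, 50, 50, 50]' --travel '[[0, 0, -40], [0, 0, -85], [-5, -10, -125], [-22, -45, -140], [-42, -85, -140], [-62, -125, -140], [-82, -165, -140], [-102, -205, -140], [-122, -245, -140], [-140, -285, -140]]' --dr '[[0, 0, 0], [0, 0, 0], [0, 0, 0], [0, 0, 0], [0, 0, 0], [0, 0, 0], [0, 0, 0], [0, 0, 0], [0, 0, 0], [0, 0, 0]]'

```text
clock: 22.15
position: [602.5, 85.5, 330.2]
ee_rot: [0.015, 1.0, 0.0, -0.001]
contact_force: [0.8, 0.3, -1.3]
gripper_width: 54.8
grasp_force: 64.1
```

>>> move_arm --fingers '[50, 50, 50, 50, 50]' --travel '[[-18, -38, 0], [-30, -60, 0], [-30, -63, 0], [-30, -63, 0], [-30, -63, 0]]' --dr '[[0, 0, 0], [0, 0, 0], [0, 0, 0], [0, 0, 0], [0, 0, 0]]'

```text
clock: 22.65
position: [629.9, 24.0, 330.4]
ee_rot: [0.014, 1.0, 0.0, -0.0]
contact_force: [0.2, -0.2, -2.2]
gripper_width: 54.6
grasp_force: 64.1
```

>>> move_arm --fingers '[50, 50, 50, 50, 50, 50, 50, 50, 50, 50]' --travel '[[0, 0, 35], [0, 0, 70], [0, 0, 95], [0, 0, 110], [0, 0, 118], [0, 0, 122], [0, 0, 124], [0, 0, 125], [0, 0, 126], [0, 0, 126]]' --dr '[[0, 0, 0], [0, 0, 0], [0, 0, 0], [0, 0, 0], [0, 0, 0], [0, 0, 0], [0, 0, 0], [0, 0, 0], [0, 0, 0], [0, 0, 0]]'

```text
clock: 23.65
position: [630.5, 23.4, 205.3]
ee_rot: [0.015, 1.0, 0.0, 0.0]
contact_force: [-0.3, 0.6, -1.5]
gripper_width: 54.8
grasp_force: 64.1
```

>>> move_arm --fingers '[50, 72, 72, 72, 72, 72, 72, 72, 72, 72]' --travel '[[0, 0, 1], [0, 0, 1], [0, 0, 1], [0, 0, 1], [0, 0, 1], [0, 0, -10], [0, 0, -40], [0, 0, -80], [0, 0, -115], [0, 0, -120]]' --dr '[[0, 0, 0], [0, 0, 0], [0, 0, 0], [0, 0, 0], [0, 0, 0], [0, 0, 0], [0, 0, 0], [0, 0, 0], [0, 0, 0], [0, 0, 0]]'

```text
clock: 24.65
position: [631.6, 23.5, 331.5]
ee_rot: [0.014, 1.0, 0.001, 0.006]
contact_force: [0.4, 0.7, 0.1]
gripper_width: 71.8
grasp_force: 0.0
```

```bash
python3 - <<'E'
from ram import *
s=arm.read_state();print(s['position'],s['contact_force'],s['gripper_width'])
rams('scene',51);rams('side',51)
E
```

```text
[631.6  23.5 331.5] [0.4 0.7 0.1] 71.79344589152623
scene [363 204  21  24 410] [465.4 239.6  51. ]
scene [ 252  210   72   22 1034] [612.8   1.8  51. ]
scene [241 231  14  25 137] [ 623.7 -109.    51. ]
scene [285 232  21  27 463] [620.7  23.6  51. ]
scene [259 246  21  15 254] [684.8 -38.1  51. ]
side [273 159  16  13 139] [735.1 190.4  51. ]
side [ 259  172   78   38 1434] [626.5  -4.7  51. ]
side [207 188  18  21 295] [452.1 228.9  51. ]
side [255 203  60  44 452] [510.1 -58.3  51. ]
```

>>> move_arm --fingers '[72, 72, 85, 85, 85, 85, 85, 85, 85]' --travel '[[28, 32, 0], [58, 66, 0], [88, 100, 0], [118, 134, 0], [148, 168, 0], [175, 199, 0], [185, 210, 0], [185, 210, 0], [185, 210, 0]]' --dr '[[0, 0, 0], [0, 0, 0], [0, 0, 0], [0, 0, 0], [0, 0, 0], [0, 0, 0], [0, 0, 0], [0, 0, 0], [0, 0, 0]]'

```text
clock: 25.65
position: [451.4, 238.6, 323.8]
ee_rot: [0.014, 1.0, -0.001, -0.001]
contact_force: [-0.2, -0.3, -0.5]
gripper_width: 84.8
grasp_force: 0.0
```

```bash
python3 - <<'E'
from ram import *
s=arm.read_state();print(s['position'],s['contact_force'],s['gripper_width'])
rams('scene',51);rams('side',51)
E
```

```text
[451.4 238.6 323.8] [-0.2 -0.3 -0.5] 84.81527332524831
scene [363 205  21  23 406] [470.3 239.4  51. ]
scene [ 241  210   83   46 1190] [631.9 -10.9  51. ]
scene [285 232  21  27 460] [620.7  23.6  51. ]
scene [259 246  21  15 255] [684.8 -38.1  51. ]
side [273 159  16  13 185] [735.1 190.4  51. ]
side [ 260  172   77   38 1415] [629.1  -4.5  51. ]
side [207 188  18  21 297] [452.1 228.9  51. ]
side [256 204  59  43 440] [509.1 -61.6  51. ]
```

>>> move_arm --fingers '[85, 85, 85, 85, 85, 85, 85]' --travel '[[0, 0, 35], [0, 0, 75], [0, 0, 105], [0, 0, 122], [0, 0, 131], [0, 0, 133], [0, 0, 133]]' --dr '[[0, 0, 0], [0, 0, 0], [0, 0, 0], [0, 0, 0], [0, 0, 0], [0, 0, 0], [0, 0, 0]]'

```text
clock: 26.45
position: [452.2, 238.6, 192.0]
ee_rot: [0.015, 1.0, 0.0, 0.0]
contact_force: [0.5, 0.4, -0.7]
gripper_width: 85.0
grasp_force: 0.0
```

>>> move_arm --fingers '[50, 50, 50, 50, 50, 50, 50]' --travel '[[0, 0, 0], [0, 0, 0], [0, 0, 0], [0, 0, 0], [0, 0, 0], [0, 0, 0], [0, 0, 0]]' --dr '[[0, 0, 0], [0, 0, 0], [0, 0, 0], [0, 0, 0], [0, 0, 0], [0, 0, 0], [0, 0, 0]]'

```text
clock: 27.15
position: [452.1, 239.2, 193.2]
ee_rot: [0.014, 1.0, 0.001, 0.001]
contact_force: [-0.6, -0.2, 6.0]
gripper_width: 54.7
grasp_force: 63.3
```

>>> move_arm --fingers '[50, 50, 50, 50, 50, 50, 50, 50, 50, 50]' --travel '[[0, 0, -40], [0, 0, -85], [-5, -12, -125], [-24, -52, -140], [-43, -92, -140], [-62, -132, -140], [-81, -172, -140], [-100, -212, -140], [-117, -250, -140], [-123, -268, -140]]' --dr '[[0, 0, 0], [0, 0, 0], [0, 0, 0], [0, 0, 0], [0, 0, 0], [0, 0, 0], [0, 0, 0], [0, 0, 0], [0, 0, 0], [0, 0, 0]]'

```text
clock: 28.15
position: [567.2, -35.6, 331.3]
ee_rot: [0.016, 1.0, -0.0, -0.0]
contact_force: [0.2, -0.1, -1.0]
gripper_width: 54.6
grasp_force: 64.2
```

>>> move_arm --fingers '[50, 50, 50]' --travel '[[0, 0, 0], [0, 0, 0], [0, 0, 0]]' --dr '[[0, 0, 0], [0, 0, 0], [0, 0, 0]]'

```text
clock: 28.45
position: [566.3, -32.0, 331.6]
ee_rot: [0.014, 1.0, 0.0, -0.0]
contact_force: [0.3, 0.5, -1.3]
gripper_width: 54.8
grasp_force: 64.2
```

```bash
python3 - <<'E'
from ram import *
s=arm.read_state();print(s['position'],s['contact_force'],s['gripper_width'])
rams('scene',63)
w,cw=snap('wrist');a,c=snap('scene');d,c2=snap('side')
cv2.imwrite('pics/c7.png',np.hstack([cv2.resize(w,(400,300)),cv2.resize(a[180:300,220:380],(400,300))]))
E
```

```text
[566.3 -32.  331.6] [ 0.3  0.5 -1.3] 54.759243129424384
scene [267 181  22  26 499] [403.2 -57.6  63. ]
scene [ 251  210   73   21 1030] [627.9   2.4  63. ]
scene [241 231  14  25 151] [ 636.9 -105.5   63. ]
scene [285 233  20  26 456] [636.6  23.9  63. ]
scene [259 246  21  15 261] [697.  -35.7  63. ]
```

View pics/c7.png

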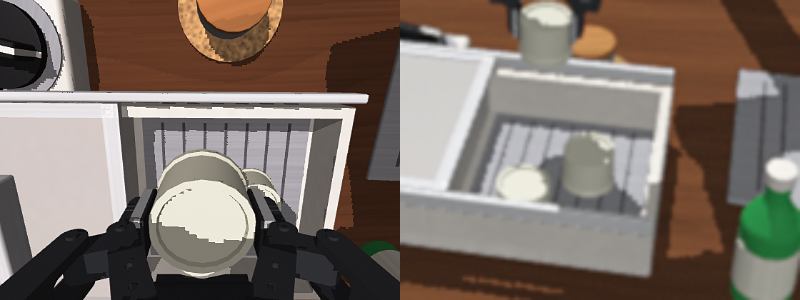

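The wrist view shows the held ramekin over the bay, with two standing inside at scene crop (523,185) and (587,160). I'll shift 6 mm away from the near wall and lower.

>>> move_arm --fingers '[50, 50, 50, 50, 50, 50, 50, 50, 50, 50]' --travel '[[-6, 0, 30], [-6, 0, 65], [-6, 0, 92], [-6, 0, 108], [-6, 0, 117], [-6, 0, 121], [-6, 0, 124], [-6, 0, 125], [-6, 0, 126], [-6, 0, 126]]' --dr '[[0, 0, 0], [0, 0, 0], [0, 0, 0], [0, 0, 0], [0, 0, 0], [0, 0, 0], [0, 0, 0], [0, 0, 0], [0, 0, 0], [0, 0, 0]]'

```text
clock: 29.65
position: [572.9, -33.0, 206.3]
ee_rot: [0.015, 1.0, 0.0, 0.001]
contact_force: [-0.1, 0.3, -2.0]
gripper_width: 54.4
grasp_force: 64.2
```

>>> move_arm --fingers '[50, 72, 72, 72, 72, 72, 72, 72, 72, 72]' --travel '[[0, 0, 1], [0, 0, 1], [0, 0, 1], [0, 0, 1], [0, 0, 1], [0, 0, -10], [0, 0, -40], [0, 0, -80], [0, 0, -115], [0, 0, -120]]' --dr '[[0, 0, 0], [0, 0, 0], [0, 0, 0], [0, 0, 0], [0, 0, 0], [0, 0, 0], [0, 0, 0], [0, 0, 0], [0, 0, 0], [0, 0, 0]]'

```text
clock: 30.65
position: [573.9, -32.9, 331.9]
ee_rot: [0.014, 1.0, 0.001, 0.006]
contact_force: [0.2, -0.1, 0.3]
gripper_width: 71.7
grasp_force: 0.0
```

>>> move_arm --fingers '[60, 60, 60, 60, 60, 60, 60, 60]' --travel '[[-12, -40, 0], [-24, -80, 0], [-38, -120, 0], [-52, -160, 0], [-59, -178, 0], [-59, -178, 0], [-59, -178, 0], [-59, -178, 0]]' --dr '[[0, 0, 0], [0, 0, 0], [0, 0, 0], [0, 0, 0], [0, 0, 0], [0, 0, 0], [0, 0, 0], [0, 0, 0]]'

```text
clock: 31.45
position: [626.2, -211.7, 325.8]
ee_rot: [0.014, 1.0, 0.0, -0.0]
contact_force: [0.1, -0.6, -0.1]
gripper_width: 60.0
grasp_force: 0.0
```

```bash
python3 - <<'E'
from ram import *
s=arm.read_state();print(s['position'],np.array(s['ee_rot'])*1000)
a,c=snap('scene','s8.png');d,c2=snap('side','d8.png');w,cw=snap('wrist')
t=np.hstack([cv2.resize(a[170:300,150:450],(420,182)),cv2.resize(d[140:270,170:410],(336,182))])
u=cv2.resize(w,(500,375));u=cv2.copyMakeBorder(u,0,0,0,256,0)
cv2.imwrite('pics/c8.png',np.vstack([t,u]))
E
```

```text
[ 626.2 -211.7  325.8] [ 14.1 999.9   0.1  -0.2]
```

View pics/c8.png

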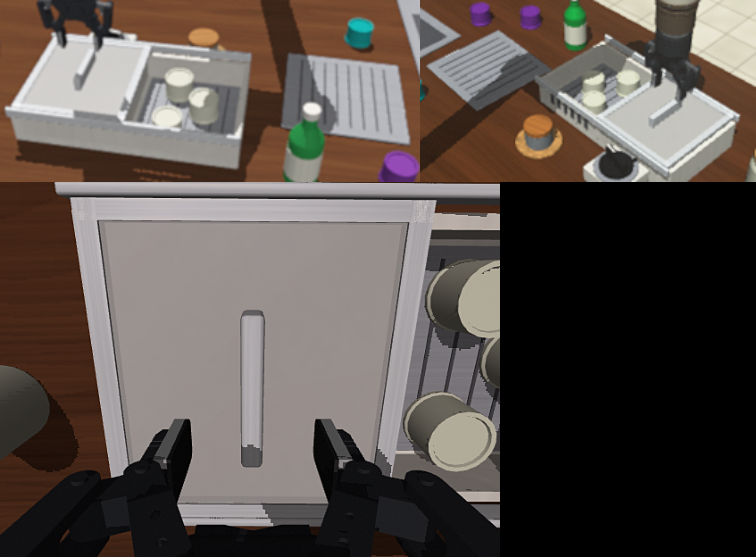

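All three ramekins stand upright in the bay and the board is empty. The bar at (252,390) is centred between the fingers. Now I'll grip the bar and close the cover.

>>> move_arm --fingers '[60, 60, 60, 60, 60, 30, 20, 15, 10, 10]' --travel '[[0, 0, 25], [0, 0, 45], [0, 0, 55], [0, 0, 57], [0, 0, 57], [0, 0, 57], [0, 0, 57], [0, 0, 57], [0, 0, 57], [0, 0, 57]]' --dr '[[0, 0, 0], [0, 0, 0], [0, 0, 0], [0, 0, 0], [0, 0, 0], [0, 0, 0], [0, 0, 0], [0, 0, 0], [0, 0, 0], [0, 0, 0]]'

```text
clock: 32.6
position: [626.7, -212.1, 269.7]
ee_rot: [0.015, 1.0, 0.0, 0.001]
contact_force: [-1.4, 5.3, 4.7]
gripper_width: 12.8
grasp_force: 61.7
```

>>> move_arm --fingers '[10, 10, 10, 10, 10, 10, 10, 10, 10, 10]' --travel '[[0, 0, -1], [0, 10, -1], [0, 30, -1], [0, 55, -1], [0, 80, -1], [0, 105, -1], [0, 130, -1], [0, 155, -1], [0, 175, -1], [0, 185, -1]]' --dr '[[0, 0, 0], [0, 0, 0], [0, 0, 0], [0, 0, 0], [0, 0, 0], [0, 0, 0], [0, 0, 0], [0, 0, 0], [0, 0, 0], [0, 0, 0]]'

```text
clock: 33.6
position: [632.8, -26.3, 269.7]
ee_rot: [0.014, 1.0, -0.0, 0.002]
contact_force: [3.9, -1.7, -2.5]
gripper_width: 13.0
grasp_force: 60.7
```

>>> move_arm --fingers '[10, 10, 10, 10, 10, 10]' --travel '[[0, 8, 0], [0, 14, 0], [0, 18, 0], [0, 20, 0], [0, 20, 0], [0, 20, 0]]' --dr '[[0, 0, 0], [0, 0, 0], [0, 0, 0], [0, 0, 0], [0, 0, 0], [0, 0, 0]]'

```text
clock: 34.2
position: [633.4, -7.8, 269.7]
ee_rot: [0.015, 1.0, 0.0, 0.002]
contact_force: [5.5, 0.8, -2.7]
gripper_width: 12.9
grasp_force: 60.7
```

>>> move_arm --fingers '[10, 10, 10, 10]' --travel '[[0, 2, 0], [0, 4, 0], [0, 4, 0], [0, 4, 0]]' --dr '[[0, 0, 0], [0, 0, 0], [0, 0, 0], [0, 0, 0]]'

```text
clock: 34.6
position: [633.6, -6.4, 269.8]
ee_rot: [0.015, 1.0, -0.002, 0.001]
contact_force: [5.9, -8.9, -2.4]
gripper_width: 12.7
grasp_force: 60.5
```

>>> move_arm --fingers '[10, 10, 35, 35, 35, 35, 35, 35, 35, 35]' --travel '[[0, -2, 0], [0, -2, 0], [0, -2, 0], [0, -2, 0], [0, -2, 0], [0, -2, 0], [0, -2, -40], [0, -2, -80], [0, -2, -105], [0, -2, -110]]' --dr '[[0, 0, 0], [0, 0, 0], [0, 0, 0], [0, 0, 0], [0, 0, 0], [0, 0, 0], [0, 0, 0], [0, 0, 0], [0, 0, 0], [0, 0, 0]]'

```text
clock: 35.6
position: [632.9, -5.6, 384.2]
ee_rot: [0.014, 1.0, 0.0, 0.004]
contact_force: [-0.5, -0.5, -0.1]
gripper_width: 35.1
grasp_force: 0.0
```

>>> move_arm --fingers '[40, 40, 40, 40, 40, 40, 40, 40, 40, 40]' --travel '[[27, -33, 0], [54, -66, 0], [81, -99, 0], [108, -132, 0], [135, -165, 0], [160, -197, 0], [172, -210, 0], [172, -210, 0], [172, -210, 0], [172, -210, 0]]' --dr '[[0, 0, 0], [0, 0, 0], [0, 0, 0], [0, 0, 0], [0, 0, 0], [0, 0, 0], [0, 0, 0], [0, 0, 0], [0, 0, 0], [0, 0, 0]]'

```text
clock: 36.6
position: [455.3, -209.9, 379.5]
ee_rot: [0.014, 1.0, 0.0, -0.0]
contact_force: [-0.0, -0.3, 0.2]
gripper_width: 39.7
grasp_force: 0.0
```

```bash
python3 - <<'E'
from ram import *
s=arm.read_state();print(s['position'],np.array(s['ee_rot'])*1000,s['joints'])
w,cw=snap('wrist','w9.png');np.save('w9.npy',cw['pose'])
print(proj(cw,(460,-213,58)),proj(cw,(460,-213,86)))
a,c=snap('scene','s9.png')
u=cv2.resize(w[60:360,80:480],(800,600),interpolation=cv2.INTER_CUBIC)
cv2.imwrite('pics/c9.png',u)
E
```

```text
[ 455.3 -209.9  379.5] [ 14.  999.9   0.1  -0. ] [-0.1  0.2 -0.3 -0.  -1.  -1.5]
[280.8 200.1] [280.7 209.6]
```

View pics/c9.png

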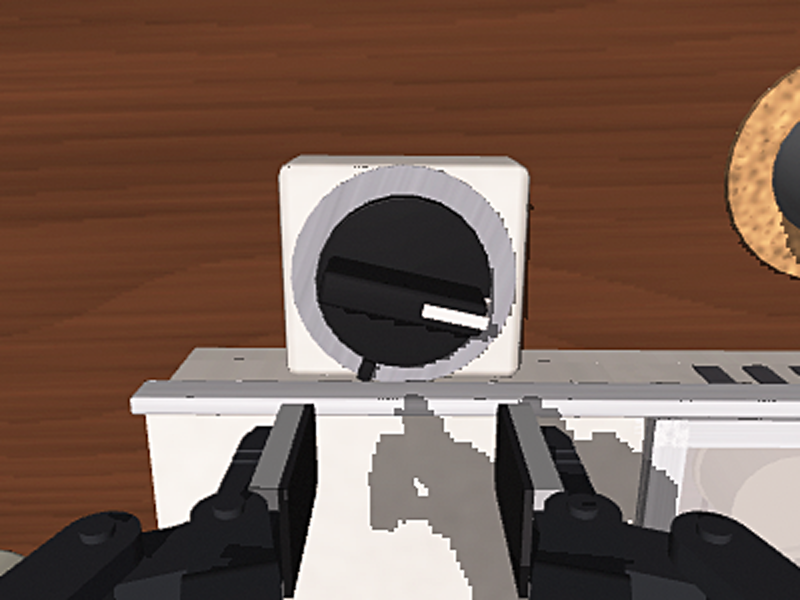

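The dial is at (405,281) in the crop, with the pointer from (423,309) to (488,324) and the tab's inner end near (371,361).

```bash
python3 - <<'E'
from m import *
cw=arm.camera_model('wrist');cw['pose']=np.load('w9.npy')
F=lambda x,y,z:onz(cw,x/2+80-.25,y/2+60-.25,z)
w=cv2.imread('pics/w9.png')
# disc edge ellipse centre
C=(F(317,281,58)+F(493,281,58)+F(405,195,58)+F(405,367,58))/4
print('C',C,[F(317,281,58),F(493,281,58),F(405,195,58),F(405,367,58)])
ang=lambda d:np.degrees(np.arctan2(d[0],d[1]))
p0,p1=F(423,309,86),F(488,323,86);print('ptr',p0,p1,ang(p1-p0),ang(p1-C),np.linalg.norm((p1-C)[:2]))
b0,b1=F(325,287,86),F(488,323,86);print('bar',ang(b1-b0),(b0+b1)/2)
for z in(47,50,58):
    ti,to=F(371,361,z),F(363,380,z);print('tab',z,ti,ang(ti-C),np.linalg.norm((ti-C)[:2]),ang(to-C))
# sub-pixel: white pointer & dark tab masks
h=cv2.cvtColor(w,cv2.COLOR_BGR2GRAY)
m=(h[205:230,285:330]>200)
ys,xs=np.nonzero(m&np.ones_like(m));
print(w[200:250,258:270].max(2)[36:50])
E
```

```text
C [ 460.9 -211.8   58. ] [array([ 459.1, -249.5,   58. ]), array([ 461.3, -174.1,   58. ]), array([ 423.4, -210.7,   58. ]), array([ 499.9, -213. ,   58. ])]
ptr [ 464.  -204.8   86. ] [ 470.6 -179.3   86. ] 14.356601901700813 16.551709888404904 33.92642628301192
bar 14.666515271057234 [ 462.3 -211.    86. ]
tab 47 [ 501.  -228.7   47. ] 112.80070043310528 43.48627676862229 112.9841666515557
tab 50 [ 499.8 -228.5   50. ] 113.18955373540585 42.30271210107271 113.30043734632741
tab 58 [ 496.6 -228.    58. ] 114.34120746016393 39.15712008116679 114.22473588074484
[[ 21  21  27  32  32  34  33  33  33  34  33  33]
 [156  64  17  22  31  32  33  34  34  32  34  33]
 [192 202 166  79  32  34  36  33  31  35  32  33]
 [184 190 209  70  14  24  34  35  36  35  33  32]
 [182 189 210  37  19  17  12  12  27  32  30  28]
 [183 195 159  26  34  38  35  26  14   6  69  17]
 [187 204  63  22  37  38  39  36  33   1 229 169]
 [192 156  26  29  37  37  35  34  31  22  93  75]
 [200  62  18  34  35  36  33  32  18  67  81  69]
 [207  33  23  34  37  32  33  32  28  89 202 197]
 [163  28  29  34  32  34  33  22  74  83 195 192]
 [147  35  30  34  33  31  34   8  97  79 195 191]
 [ 56  17  25  31  32  30  26  46  88  73 196 191]
 [130  55  21  21  24  25   9  65 179 173 200 194]]
```

Turn needed is about 98.5° clockwise (15° → 113.5°). For the joint 6 range I'll first turn the tool −1.337 rad so the fingers straddle the bar.

>>> move_arm --fingers '[30, 30, 30, 30, 30, 30, 30, 30, 30, 30]' --travel '[[-6, -1, 0], [-6, -1, 0], [-6, -1, 0], [-6, -1, 0], [-6, -1, 0], [-6, -1, 20], [-6, -1, 40], [-6, -1, 60], [-6, -1, 80], [-6, -1, 80]]' --dr '[[0, 0, -0.15], [0, 0, -0.3], [0, 0, -0.45], [0, 0, -0.6], [0, 0, -0.75], [0, 0, -0.9], [0, 0, -1.05], [0, 0, -1.2], [0, 0, -1.33], [0, 0, -1.337]]'

```text
clock: 37.7
position: [460.1, -211.0, 297.0]
ee_rot: [-0.609, 0.793, 0.002, -0.002]
contact_force: [-0.5, 0.1, 0.8]
gripper_width: 30.2
grasp_force: 0.0
```

>>> move_arm --fingers '[30, 30, 30]' --travel '[[0, 0, 0], [0, 0, 0], [0, 0, 0]]' --dr '[[0, 0, 0], [0, 0, 0], [0, 0, 0]]'

```text
clock: 38.0
position: [460.9, -211.7, 300.9]
ee_rot: [-0.608, 0.794, -0.001, 0.001]
contact_force: [0.0, -0.0, -0.3]
gripper_width: 30.0
grasp_force: 0.0
```

```bash
python3 - <<'E'
from m import *
from scipy.spatial.transform import Rotation as R
s=arm.read_state();r=R.from_quat(s['ee_rot']).as_matrix();print(s['position'],r[:,0]*100,r[:,1]*100,s['joints']*100)
y=r[:,1];print('tool y cw from +y',np.degrees(np.arctan2(y[0],y[1])), 'to C in tool', r.T@(np.array([461,-211.5,s['position'][2]])-s['position']))
E
```

```text
[ 460.9 -211.7  300.9] [-26.1 -96.5  -0. ] [-96.5  26.1  -0.2] [-11.   29.2 -42.3   0.  -85.4 -15.4]
tool y cw from +y -74.88850744915408 to C in tool [-0.2 -0.   0. ]
```

Aligned. I'll descend to about 240 and grip.

>>> move_arm --fingers '[30, 30, 30, 30, 30, 30, 30]' --travel '[[0, 0, 20], [0, 0, 35], [0, 0, 45], [0, 0, 53], [0, 0, 58], [0, 0, 61], [0, 0, 61]]' --dr '[[0, 0, 0], [0, 0, 0], [0, 0, 0], [0, 0, 0], [0, 0, 0], [0, 0, 0], [0, 0, 0]]'

```text
clock: 38.7
position: [460.5, -211.8, 238.7]
ee_rot: [-0.608, 0.794, 0.0, -0.0]
contact_force: [-0.6, 0.1, -0.4]
gripper_width: 30.2
grasp_force: 0.0
```

>>> move_arm --fingers '[22, 18, 15, 12, 10, 10, 10]' --travel '[[0, 0, 0], [0, 0, 0], [0, 0, 0], [0, 0, 0], [0, 0, 0], [0, 0, 0], [0, 0, 0]]' --dr '[[0, 0, 0], [0, 0, 0], [0, 0, 0], [0, 0, 0], [0, 0, 0], [0, 0, 0], [0, 0, 0]]'

```text
clock: 39.4
position: [461.1, -211.9, 239.4]
ee_rot: [-0.608, 0.794, -0.001, 0.001]
contact_force: [1.3, -0.3, 4.7]
gripper_width: 12.7
grasp_force: 59.5
```

>>> move_arm --fingers '[10, 10, 10, 10, 10, 10, 10, 10, 10, 10]' --travel '[[0, 0, 0], [0, 0, 0], [0, 0, 0], [0, 0, 0], [0, 0, 0], [0, 0, 0], [0, 0, 0], [0, 0, 0], [0, 0, 0], [0, 0, 0]]' --dr '[[0, 0, 0.05], [0, 0, 0.15], [0, 0, 0.25], [0, 0, 0.35], [0, 0, 0.45], [0, 0, 0.55], [0, 0, 0.65], [0, 0, 0.75], [0, 0, 0.83], [0, 0, 0.86]]'

```text
clock: 40.4
position: [460.8, -211.6, 239.4]
ee_rot: [-0.221, 0.975, -0.0, 0.001]
contact_force: [1.0, 2.0, 6.6]
gripper_width: 12.6
grasp_force: 59.9
```

>>> move_arm --fingers '[10, 10, 10, 10, 10, 10, 10, 10, 10, 10]' --travel '[[0, 0, 0], [0, 0, 0], [0, 0, 0], [0, 0, 0], [0, 0, 0], [0, 0, 0], [0, 0, 0], [0, 0, 0], [0, 0, 0], [0, 0, 0]]' --dr '[[0, 0, 0.05], [0, 0, 0.15], [0, 0, 0.25], [0, 0, 0.35], [0, 0, 0.45], [0, 0, 0.55], [0, 0, 0.65], [0, 0, 0.75], [0, 0, 0.83], [0, 0, 0.86]]'

```text
clock: 41.4
position: [460.8, -211.1, 239.4]
ee_rot: [0.205, 0.979, 0.0, 0.001]
contact_force: [1.3, 5.2, 7.2]
gripper_width: 12.6
grasp_force: 60.0
```

>>> move_arm --fingers '[10, 10, 10]' --travel '[[0, 0, 0], [0, 0, 0], [0, 0, 0]]' --dr '[[0, 0, 0], [0, 0, 0], [0, 0, 0]]'

```text
clock: 41.7
position: [460.8, -211.1, 239.4]
ee_rot: [0.205, 0.979, 0.0, 0.001]
contact_force: [1.2, 3.8, 6.3]
gripper_width: 12.6
grasp_force: 60.0
```

```bash
python3 - <<'E'
from m import *
from scipy.spatial.transform import Rotation as R
s=arm.read_state();r=R.from_quat(s['ee_rot']).as_matrix()
y=r[:,1];print('bar cw angle',np.degrees(np.arctan2(y[0],y[1]))+90,s['position'],s['wrist_torque']*10)
E
```

```text
bar cw angle 113.61190952622171 [ 460.8 -211.1  239.4] [13.  -2.3  0.2]
```

Release, rise straight up, turn back and look.

>>> move_arm --fingers '[20, 30, 30, 30, 30, 30, 30, 30, 30, 30]' --travel '[[0, 0, 0], [0, 0, 0], [0, 0, 0], [0, 0, 0], [0, 0, -5], [0, 0, -20], [0, 0, -50], [0, 0, -90], [0, 0, -130], [0, 0, -140]]' --dr '[[0, 0, 0], [0, 0, 0], [0, 0, 0], [0, 0, 0], [0, 0, 0], [0, 0, 0], [0, 0, 0], [0, 0, 0], [0, 0, 0], [0, 0, 0]]'

```text
clock: 42.7
position: [461.2, -212.1, 384.0]
ee_rot: [0.204, 0.979, -0.0, 0.005]
contact_force: [0.9, 0.2, 0.1]
gripper_width: 29.8
grasp_force: 0.0
```

>>> move_arm --fingers '[40, 40, 40, 40, 40, 40, 40]' --travel '[[0, 0, 0], [0, 0, 0], [0, 0, 0], [0, 0, 0], [0, 0, 0], [0, 0, 0], [0, 0, 0]]' --dr '[[0, 0, -0.15], [0, 0, -0.3], [0, 0, -0.38], [0, 0, -0.38], [0, 0, -0.38], [0, 0, -0.38], [0, 0, -0.38]]'

```text
clock: 43.4
position: [460.4, -211.8, 378.6]
ee_rot: [0.016, 1.0, 0.0, -0.0]
contact_force: [0.1, 0.8, -0.4]
gripper_width: 39.7
grasp_force: 0.0
```

```bash
python3 - <<'E'
from m import *
s=arm.read_state();print(s['position'])
w,cw=snap('wrist','w10.png');np.save('w10.npy',cw['pose']);a,c=snap('scene')
u=np.hstack([cv2.resize(w[110:290,190:370],(500,500),interpolation=cv2.INTER_CUBIC),cv2.copyMakeBorder(cv2.resize(a[170:310,150:450],(300,140)),0,360,0,0,0)])
cv2.imwrite('pics/c10.png',u)
E
```

```text
[ 460.4 -211.8  378.6]
```

View pics/c10.png

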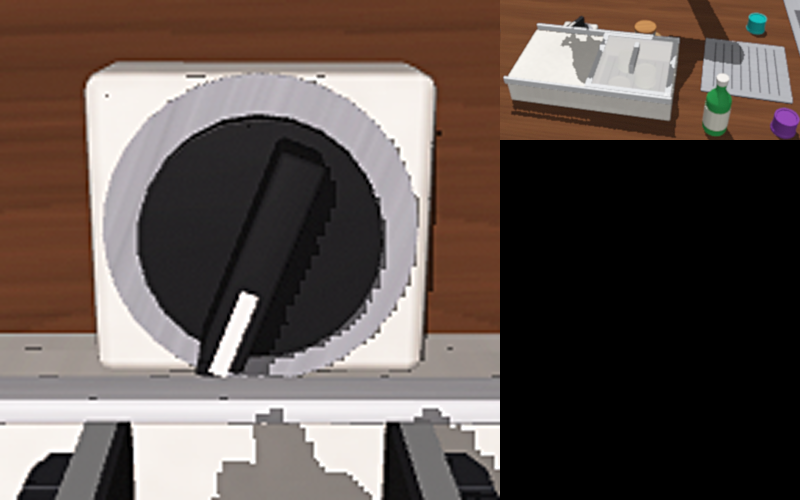

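The pointer line runs (250,293)–(221,375), with the bar over the tab; the cover is shut in the scene view. One numeric check, then I'll hand in.

```bash
python3 - <<'E'
from m import *
cw=arm.camera_model('wrist');cw['pose']=np.load('w10.npy')
F=lambda x,y,z:onz(cw,x/2.778+190-.3,y/2.778+110-.3,z)
p0,p1=F(250,293,86),F(221,375,86);d=p1-p0;pa=np.arctan2(d[0],d[1])
C=(F(138,235,58)+F(384,235,58))/2;C[0]=460.9
cw['pose']=np.load('w9.npy')
G=lambda x,y,z:onz(cw,x/2+80-.25,y/2+60-.25,z)
C9=np.array([460.9,-211.8]);t=[np.degrees(np.arctan2(*(G(371,361,z)[:2]-C9))) for z in(47,52,58)]
print('ptr deg',np.degrees(pa),'tab deg',t,'tip err mm',38*(pa-np.radians(t)),C)
s=arm.read_state();print(s['contact_force'],s['clock'])
E
```

```text
ptr deg 110.65154754197555 tab deg [np.float64(112.82698505326995), np.float64(113.48833992473281), np.float64(114.36967043623306)] tip err mm [-1.4 -1.9 -2.5] [ 460.9 -212.3   58. ]
[ 0.1  0.8 -0.5] 43.5
```

```bash
python3 -c "
from bench import arm
print(arm.job_done())"
```

```text
the job is handed in; nothing more can be done
None
```

I handed the job in at about 43.5 s with every step done: the tin is on the mat, all three ramekins are mouth down in the bay, the cover is shut, and the pointer is within about 2.5 mm of the tab by my measurement. No verdict came back.

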